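# Push the vial box down the reader lane

## Task

Push the open box of vials from the front of the box reader straight down the lane between the two guide rails until it rests gently up against the back stop, then leave it there and draw back. Square it up and centre it first if need be: neither the box nor the robot may touch either rail at any time. Only push the box with the fingers, never lift or tip it, and leave everything else on the bench alone.

Things in the scene. Friction and masses are not known exactly. Their poses are not given: they have to be found in the camera images.
- vial_box: open white plastic box of grey-capped vials, 130 x 130 mm, 50 mm tall, 0.28 to 0.56 kg, loose on the front part of the reader plate, up to 24 mm off the lane's middle line and up to 0.25 rad askew. Too wide to grasp; its four sides are flat and upright over the full height. Origin: centre of its underside; x axis roughly down the lane, z up.
- reader: fixed flat grey plate 510 x 260 mm, 10 mm thick, on the bench; the box slides on it. Origin: centre of its underside. x axis: down the lane's middle line to the back stop (roughly to the robot's right); y to the left rail. Open front: x -255 to -40 mm; rails: x -40 to 235 mm; face of the back stop: x = 235 mm. The box is home with its origin at x = 170 mm, y = 0.
- left_rail: fixed low aluminium guide rail on the left (+y of the reader) of the lane, 275 mm long, 14 mm wide, its top 15 mm above the plate (25 mm above the bench). Inner face 77 mm from the lane's middle line: the lane is 154 mm wide, 12 mm free on each side of a centred box. Origin: centre of its underside.
- right_rail: the same rail on the right side (-y of the reader), inner face 77 mm from the middle line
- back_stop: fixed aluminium bar 150 mm wide across the end of the lane, 30 mm tall above the plate, with a white housing 35 mm tall (above the plate) behind it. Origin: bottom middle of the face that meets the box; x axis as the reader's.
- vial_a: a small standing screw-cap vial, 18 mm wide, 44 mm tall, on the reader plate outside the left rail (bystander)
- vial_b: a small standing screw-cap vial, 18 mm wide, 44 mm tall, on the reader plate outside the right rail (bystander)
- tube_rack: tube rack with white tube caps, 90 x 200 x 47 mm, on the bench at the robot's left (bystander)
- tip_box: closed box of pipette tips, 120 x 85 x 66 mm, on the bench at the robot's right (bystander)
- pipette: hand pipette lying on the bench, 250 mm long, 28 mm thick (bystander)
- reagent: reagent bottle, 52 mm wide, 85 mm tall, standing on the bench (bystander)
- timer: flat bench timer, 60 x 60 x 20 mm (bystander)
There are look-alikes about, which are no part of the job. What is shaped like the vial_box but black is not meant.

How it is judged:
By the outcome, as a careful person would: the job done as asked, in the order asked, and still so for the second after the job is handed in, with the robot touching nothing.
It also fails if it takes over 64 s, if anything falls off the work surface, if the arm or the gripper's body presses on something with over 40 N, if the wrist force passes 120 N, or if a joint passes its speed limit or range.

## Robot

A 6-joint arm with a two-finger parallel gripper is mounted at the origin on the work surface. World frame = base frame: x ahead of the robot, y to its left, z up, the work surface at z = 0. Lengths are in mm, angles in rad, forces in N, time in s.
With the tool pointing down it reaches from about 300 to 775 mm from the base axis. Payload 14.6 kg.
Tool frame: the origin (TCP) lies at the very end of the fingers, on their centre line; the grasp point (between the pads) lies 19 mm behind it; z points along the fingers, y is the line along which they close (so a half turn about z gives the same grasp; the last joint's range is limited). The gripper opens to 94 mm and grips with 3 to 60 N. Pads are 16 mm wide; open, the fingers measure 119 mm over their backs; the gripper's body (75 mm by 177 mm) begins 78 mm behind the grasp point.
Start: joints at [-0.067, 0.3, 1.521, -0, 1.321, -0.067], TCP at [549.99, -0.002, 205.446] pointing down, gripper open.
Joint ranges: [-3.03, 3.03], [-0.79, 2.21], [0.23, 2.52], [-1.04, 4.18], [0, 3.07], [-2.55, 2.55]. Speed limits (rad/s): [2.22, 2.22, 2.57, 3.14, 3.14, 3.14].

## Interface

Orientations are given as [roll, pitch, yaw] about the fixed x, y, z axes, in that order (R = Rz(yaw) Ry(pitch) Rx(roll)).
In Python, from cell import manip gives the robot as it stands. The module is installed in compiled form; this text tells all that it offers.
- The arm moves only by the shell command python3 -m inch 'ROWS' [FORCE]. ROWS is JSON, a list of rows, each an object of numbers: "gripper": the opening, from 0 (shut) to 1 (fully open); "dx", "dy", "dz": the shift along the world's x, y, z in m; "wx", "wy", "wz": the turn, a rotation vector about the world's x, y, z in degrees. A call has exactly 5 rows; each row is the pose to reach, as a shift and turn from the pose commanded when the call began; what a row does not reach only later rows make up. A row lasts 1/12 s, in which the tool goes at most 41.7 mm and 7.16 degrees, less where a joint would pass 70% of its speed; a pose out of reach is approached as far as the arm can. A call with a gripper value outside its range is refused whole. The fingers move at their own pace and stop on an object; FORCE is the grip in N (left out, the last holds). Time passes only in rows, so rows that repeat a pose let the fingers close, or fill a call up. It gives the time, the measured TCP pose, the force, the opening and the grip force at its end, in the units of the state.
- manip.read_state(): the state, without advancing time (a new reading comes with each control period).
- manip.camera(name): name is "scene" or "side" or "wrist"; returns the picture (400x640x3 uint8, blue, green, red); there is no depth.
- manip.camera_info(name): a dict with "camera_matrix" (3x3 intrinsics, pixels), "R" (3x3) and "t" (3): a world point X has camera coordinates R X + t; the wrist camera has in their place "tool_from_camera" (4x4, takes a point from camera to tool coordinates, whose origin is the TCP and whose axes are the flange's). Camera axes: x right, y down, z forward; pixel columns grow to the right and rows downward; lengths in mm; the calibration is good to about 2 mm. The wrist camera is an equidistant fisheye: a pixel r from the principal point sees the ray r / f radians off the axis. A picture is of the moment at which its call begins: read the wrist's pose just before it. camera_info takes no time and is no camera call.
- manip.sign_off(): hands the job in; it is judged then, once.
The state is a dict: "clock": time; "joints": joint angles; "qd": joint speeds; "effort": joint torques, N m; "eef_pos": TCP position; "eef_rot": TCP orientation; "wrist_force": force on the tool from outside, world axes, zero at the start; "moment": the same for the moment, N m; "finger_gap": finger opening in mm; "finger_force": force on a finger pad.
Only numpy, scipy, OpenCV 4.12 (cv2) and the standard library are available. Lean on these libraries where they do the work, as an engineer would, in place of code of your own. Each camera call takes 0.05 s, during which the arm holds its last target. There are 200 camera calls.

## Working session

There is one attempt and no reset: what is moved stays moved. The work goes in short steps, Python scripts to look and compute and a shell command to move; the robot and the scene stay as the last step left them, time stands still between calls to the robot, and variables do not carry over. Pictures are saved under pics/ and viewed, at most 12 in all, crops included, and the job is handed in when it is done.

```bash
mkdir -p pics; python3 - <<'E'
from cell import manip
import cv2
print(manip.read_state())
for n in("scene","side","wrist"):
    cv2.imwrite(f"pics/{n}0.png",manip.camera(n)); print(n,manip.camera_info(n))
E
```

```text
{'clock': 0.0, 'joints': array([-6.66038416e-02,  3.00458978e-01,  1.52159114e+00, -6.84539228e-06,
        1.32072562e+00, -6.66214857e-02]), 'qd': array([ 0.00089608,  0.00142865,  0.00094583, -0.00065702, -0.00211332,
       -0.00138313]), 'effort': array([-1.53750298e-03, -5.31805658e+01, -3.52735734e+01,  7.07558286e-02,
        2.43994006e-02, -4.79655944e-05]), 'eef_pos': array([5.49725756e+02, 1.14475044e-02, 2.04888733e+02]), 'eef_rot': array([-3.14041175e+00, -7.21448131e-05,  1.57081563e+00]), 'wrist_force': array([ 0.38636167,  0.15965279, -0.00539425]), 'moment': array([-0.04314426,  0.026376  , -0.00533729]), 'finger_force': 0.0, 'finger_gap': 93.78535175615211}
scene {'camera_matrix': array([[441.25907621,   0.        , 321.49164386],
       [  0.        , 441.25907621, 200.08590835],
       [  0.        ,   0.        ,   1.        ]]), 'R': array([[-0.35108598,  0.93633049,  0.00488368],
       [ 0.54420874,  0.20829497, -0.81268078],
       [-0.76195504, -0.28266309, -0.58268868]]), 't': array([ 182.86493908, -216.03788765, 1700.88990941])}
side {'camera_matrix': arr
[... 202 characters left out ...]
],
       [ 0.00921151, -0.59786016, -0.80154749],
       [ 0.02154217,  0.80151412, -0.5975877 ]]), 't': array([-472.000624  ,   11.55671379, 1414.42158939])}
wrist {'camera_matrix': array([[309.70691629,   0.        , 322.19999908],
       [  0.        , 309.70691629, 201.95962484],
       [  0.        ,   0.        ,   1.        ]]), 'tool_from_camera': array([[-4.30855153e-04, -9.73504980e-01, -2.28665408e-01,
         6.66428487e+01],
       [ 9.99999758e-01, -5.44189052e-04,  4.32578346e-04,
        -1.30710678e+00],
       [-5.45554386e-04, -2.28665166e-01,  9.73504979e-01,
        -1.78860719e+02],
       [ 0.00000000e+00,  0.00000000e+00,  0.00000000e+00,
         1.00000000e+00]])}
```

View pics/scene0.png

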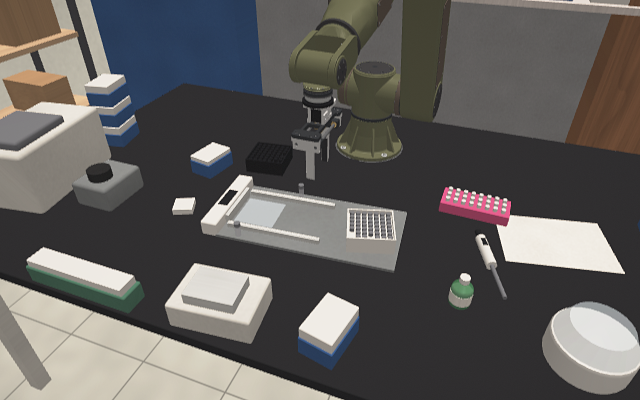

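View pics/side0.png

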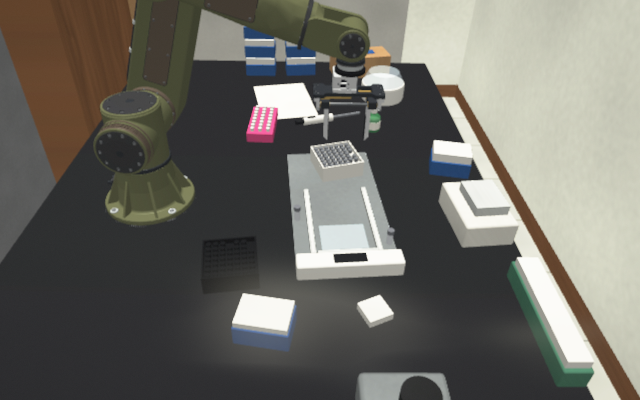

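View pics/wrist0.png

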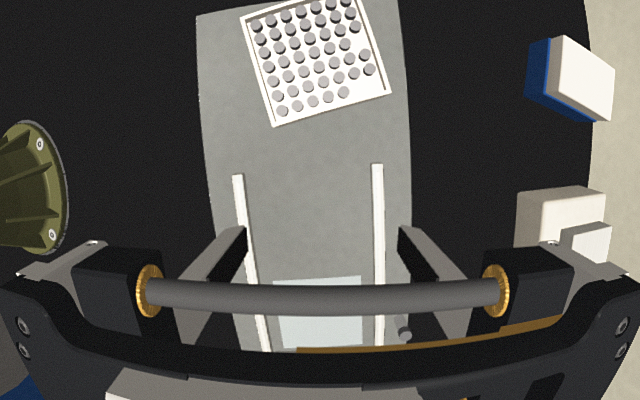

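The wrist view shows the skewed white box, with corners near (274,126) and (391,93). The rail front ends are near (239,176) and (377,164). I'll rectify the images next to get metric positions.

```bash
cat > h.py <<'E'
import numpy as np, cv2
from cell import manip
from scipy.spatial.transform import Rotation as Ro
def project(name,P,st=None):
    i=manip.camera_info(name);K=i["camera_matrix"]
    if name!="wrist":
        c=P@i["R"].T+i["t"]; return c[...,:2]/c[...,2:]*K[0,0]+K[:2,2]
    T=i["tool_from_camera"];Rt=Ro.from_euler("xyz",st["eef_rot"]).as_matrix()
    c=((P-st["eef_pos"])@Rt-T[:3,3])@T[:3,:3]
    r=np.linalg.norm(c[...,:2],axis=-1,keepdims=True)
    return c[...,:2]/r*np.arctan2(r,c[...,2:])*K[0,0]+K[:2,2]
def ortho(name,img,z,x0,y0,w,h,s,st=None):
    # column = (y0 - y)*s (so -y world, down the lane, to the right), row = (x0 - x)*s  (+x up)
    v,u=np.mgrid[0:int(h*s),0:int(w*s)]
    P=np.stack([x0-v/s,y0-u/s,np.full(u.shape,float(z))],-1)
    m=project(name,P,st).astype(np.float32)
    return cv2.remap(img,m[...,0],m[...,1],cv2.INTER_LINEAR)
E
python3 - <<'E'
from h import *
st=manip.read_state()
w=ortho("wrist",cv2.imread("pics/wrist0.png"),25,720,300,520,300,1.5,st)
s=ortho("side",cv2.imread("pics/side0.png"),25,720,300,520,300,1.5)
b=ortho("wrist",cv2.imread("pics/wrist0.png"),60,720,300,260,300,1.5,st)
c=ortho("side",cv2.imread("pics/side0.png"),60,720,300,260,300,1.5)
o=np.vstack([w[:,:],np.hstack([b,c])]); 
for i in range(0,o.shape[1],75): o[::5,i]=(0,0,255)
cv2.imwrite("pics/o.png",cv2.resize(o,(None),fx=.66,fy=.66) if 0 else o[:,:780])
print(o.shape)
cv2.imwrite("pics/o2.png",s)
E
```

```text
(900, 780, 3)
```

```bash
python3 - <<'E'
import cv2
a=cv2.imread("pics/o.png");s=cv2.imread("pics/o2.png")
# half-size stack: wrist z25, side z25 ; bottom wrist/side z60
import numpy as np
f=lambda i:cv2.resize(i,None,fx=.666,fy=.666,interpolation=cv2.INTER_AREA)
o=np.vstack([f(a[:450]),f(a[450:])]);cv2.imwrite("pics/o3.png",o);print(o.shape)
E
```

```text
(600, 519, 3)
```

View pics/o3.png

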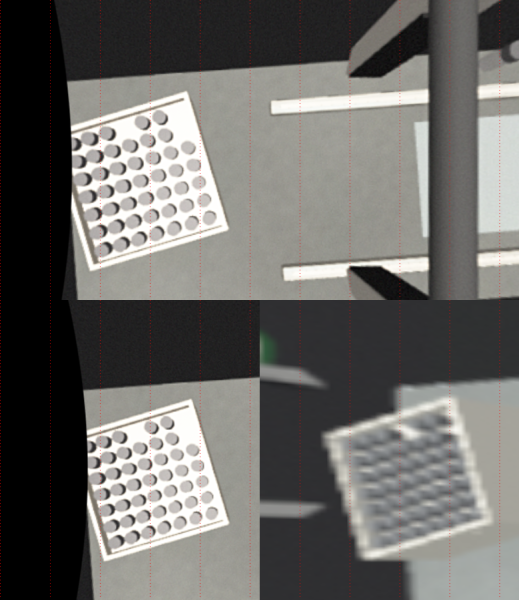

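The box sits about 20 mm left of the middle line and about 0.22 rad counterclockwise. Both cameras agree, and the 130 mm sides and 153 mm lane width check out. I'll fit the lane and box more exactly, then plan the moves.

```bash
cat >> h.py <<'E'
def lane_pts(mid,d,*L):
    l=np.array([-d[1],d[0]]); return [mid+(a+40)*d+b*l for a,b in L]
E
python3 - <<'E'
from h import *
st=manip.read_state(); S=2
for n in("wrist","side"):
    im=cv2.imread(f"pics/{n}0.png")
    o=ortho(n,im,25,720,300,520,300,S,st); g=o.min(2)
    m=(g>(200 if n=="wrist" else 190)).astype(np.uint8)
    k,lab,stt,_=cv2.connectedComponentsWithStats(m)
    for j in range(1,k):
        if stt[j,4]>600:
            p=np.argwhere(lab==j)[:,::-1].astype(np.float32)
            (cx,cy),wh,a=cv2.minAreaRect(p)
            vx,vy,_,_=cv2.fitLine(p,cv2.DIST_L2,0,.01,.01).ravel()
            print(n,"c x,y",round(720-cy/S,1),round(300-cx/S,1),"wh",np.round(np.array(wh)/S,1),"rect",round(a,1),"slope",round(-vy/vx,4))
    o=ortho(n,im,60,720,300,260,300,S,st); m=(o.min(2)>(200 if n=="wrist" else 150)).astype(np.uint8)
    k,lab,stt,_=cv2.connectedComponentsWithStats(m); j=1+np.argmax(stt[1:,4])
    p=np.argwhere(lab==j)[:,::-1].astype(np.float32);(cx,cy),wh,a=cv2.minAreaRect(p)
    print(n,"box",round(720-cy/S,1),round(300-cx/S,1),np.round(np.array(wh)/S,1),a)
i=manip.camera_info("scene")
for nm,u in(("reagent",(461,305)),("pip",(480,233)),("piptip",(504,297)),("rack",(440,208)),("rack",(510,222))):
    r=i["R"].T@np.linalg.solve(i["camera_matrix"],[*u,1]);c=-i["R"].T@i["t"]; print(nm,np.round(c-r*c[2]/r[2]))
E
```

```text
wrist c x,y 629.5 -199.4 wh [12.6 41. ] rect 85.9 slope 0.0701
wrist c x,y 618.5 -49.8 wh [ 13.1 157.1] rect 85.8 slope 0.0733
wrist c x,y 538.8 161.4 wh [145.3 145. ] rect 73.3 slope 3.9319
wrist c x,y 546.2 -199.8 wh [116.5  39.5] rect 90.0 slope 97.665
wrist c x,y 540.7 -124.7 wh [114.4  11.5] rect 86.6 slope -28.3435
wrist c x,y 461.0 -199.4 wh [12.7 41.3] rect 85.8 slope 0.086
wrist c x,y 450.6 -56.1 wh [ 13.3 144.9] rect 85.9 slope 0.0761
wrist box 539.8 152.3 [131.  130.7] 73.3007583618164
side c x,y 624.4 -95.6 wh [ 16.3 249.4] rect 85.7 slope 0.0741
side c x,y 606.4 204.4 wh [148.1  65.8] rect 12.9 slope -0.0652
side c x,y 543.4 -184.0 wh [118.8  79.8] rect 85.8 slope -75.6916
side c x,y 595.1 208.6 wh [24.7  9.9] rect 30.3 slope -0.4858
side c x,y 489.7 180.2 wh [ 54.2 144.1] rect 52.3 slope 0.5519
side c x,y 456.3 -102.2 wh [ 16.4 236.3] rect 85.8 slope 0.0745
side box 556.9 123.9 [161.1 200.5] 76.3633041381836
reagent [696. 421.   0.]
pip [402. 442.   0.]
piptip [633. 516.   0.]
rack [321. 317.   0.]
rack [317. 522.   0.]
```

```bash
python3 -m inch '[{"dx":0.019,"dy":0.032,"wz":6.5,"gripper":1},{"dx":0.038,"dy":0.064,"wz":13,"gripper":1},{"dx":0.057,"dy":0.096,"wz":19.5,"gripper":1},{"dx":0.076,"dy":0.13,"wz":26,"gripper":1},{"dx":0.095,"dy":0.163,"wz":32,"gripper":1}]'; python3 -m inch '[{"wz":6.5,"gripper":1},{"wz":13,"gripper":1},{"wz":19.5,"gripper":1},{"wz":26,"gripper":1},{"wz":32,"gripper":1}]'; python3 -m inch '[{"wz":6,"dz":-0.015,"gripper":1},{"wz":12,"dz":-0.03,"gripper":1},{"wz":18,"dz":-0.045,"gripper":1},{"wz":24,"dz":-0.06,"gripper":1},{"wz":30.25,"dz":-0.075,"gripper":1}]'
python3 - <<'E'
from h import *
st=manip.read_state();print(st["clock"],st["eef_pos"],st["eef_rot"],st["joints"])
cv2.imwrite("pics/w1.png",manip.camera("wrist"))
E
```

```text
0.15 [5.49811913e+02 1.59381617e-02 2.05049285e+02] [-3.14074408e+00 -8.27325276e-05  1.57074299e+00] [-6.66013793e-02  3.00323350e-01  1.52138749e+00  2.69588510e-05
  1.32073401e+00 -6.65547624e-02]validation failed for argument at $[0]...
validation failed for argument at $[0]...
validation failed for argument at $[0]...
```

View pics/w1.png

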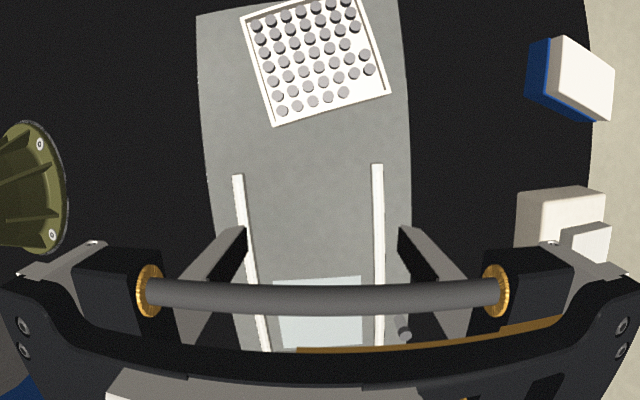

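The calls were refused, and the picture is unchanged, so the arm has not moved. Each row probably needs every key, so I'll test that with one call.

```bash
python3 -m inch '[{"gripper":1,"dx":0.019,"dy":0.032,"dz":0,"wx":0,"wy":0,"wz":6.5},{"gripper":1,"dx":0.038,"dy":0.064,"dz":0,"wx":0,"wy":0,"wz":13},{"gripper":1,"dx":0.057,"dy":0.096,"dz":0,"wx":0,"wy":0,"wz":19.5},{"gripper":1,"dx":0.076,"dy":0.13,"dz":0,"wx":0,"wy":0,"wz":26},{"gripper":1,"dx":0.095,"dy":0.163,"dz":0,"wx":0,"wy":0,"wz":32}]'
```

```text
clock: 0.62
eef_pos: [645.5, 164.7, 205.3]
eef_rot: [-3.141, -0.0, 2.135]
wrist_force: [-0.0, -1.3, 0.3]
finger_gap: 94.0
finger_force: 0.0
```

```bash
python3 -m inch '[{"gripper":1,"dx":0,"dy":0,"dz":0,"wx":0,"wy":0,"wz":6.5},{"gripper":1,"dx":0,"dy":0,"dz":0,"wx":0,"wy":0,"wz":13},{"gripper":1,"dx":0,"dy":0,"dz":0,"wx":0,"wy":0,"wz":19.5},{"gripper":1,"dx":0,"dy":0,"dz":0,"wx":0,"wy":0,"wz":26},{"gripper":1,"dx":0,"dy":0,"dz":0,"wx":0,"wy":0,"wz":32}]';  python3 -m inch '[{"gripper":1,"dx":0,"dy":0,"dz":-0.015,"wx":0,"wy":0,"wz":6.5},{"gripper":1,"dx":0,"dy":0,"dz":-0.03,"wx":0,"wy":0,"wz":13},{"gripper":1,"dx":0,"dy":0,"dz":-0.045,"wx":0,"wy":0,"wz":19.5},{"gripper":1,"dx":0,"dy":0,"dz":-0.06,"wx":0,"wy":0,"wz":26},{"gripper":1,"dx":0,"dy":0,"dz":-0.075,"wx":0,"wy":0,"wz":30.2}]'
python3 - <<'E'
from h import *
st=manip.read_state();print(st["clock"],st["eef_pos"],st["eef_rot"],st["joints"])
cv2.imwrite("pics/w2.png",manip.camera("wrist"))
E
```

```text
clock: 1.03
eef_pos: [644.9, 163.1, 205.0]
eef_rot: [-3.141, -0.001, 2.694]
wrist_force: [-0.1, -0.6, 0.1]
finger_gap: 94.2
finger_force: 0.0
clock: 1.45
eef_pos: [644.8, 163.0, 129.5]
eef_rot: [-3.142, -0.0, -3.062]
wrist_force: [0.5, 0.8, 0.4]
finger_gap: 94.0
finger_force: 0.0
1.45 [644.84072441 162.95810481 129.46353167] [-3.14153907e+00 -4.61362209e-04 -3.06205477e+00] [ 1.92472644e-01  6.20708938e-01  1.23773454e+00 -1.30658343e-06
  1.28361364e+00 -1.45786121e+00]
```

View pics/w2.png

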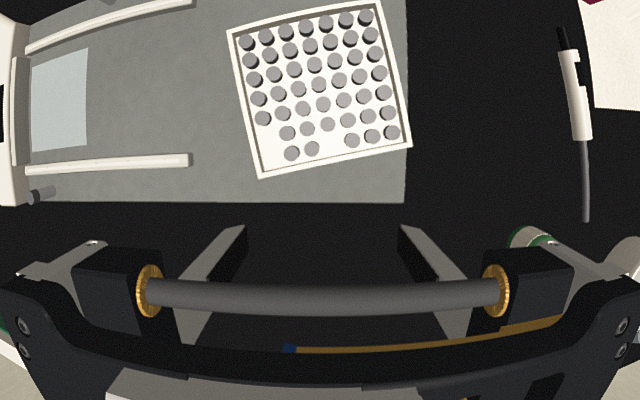

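The whole box is in view, with its corner nearest the fingers at (258,178). The fingers are clear of it, beyond the plate's edge. I'll descend and re-measure the box and rails from this picture.

```bash
cat >> h.py <<'E'
def measure(im,st,thr=200,S=2):
    def comps(z):
        o=ortho("wrist",im,z,760,320,560,400,S,st); m=(o.min(2)>thr).astype(np.uint8)
        k,lab,stt,_=cv2.connectedComponentsWithStats(m)
        for j in range(1,k):
            if stt[j,4]<1500: continue
            p=np.argwhere(lab==j)[:,::-1].astype(np.float32);r=cv2.minAreaRect(p)
            v=cv2.fitLine(p,cv2.DIST_L2,0,.01,.01).ravel()
            yield round(760-r[0][1]/S,1),round(320-r[0][0]/S,1),np.round(np.array(r[1])/S,1),round(r[2],2),round(-v[1]/v[0],4)
    for c in comps(25):
        if min(c[2])<20: print("rail?",*c)
    for c in comps(60):
        if 115<min(c[2]) and max(c[2])<145: print("box?",*c)
E
python3 - <<'E'
from h import *
st=dict(eef_pos=np.array([644.84,162.96,129.46]),eef_rot=np.array([-3.14154,-.00046,-3.06205]))
measure(cv2.imread("pics/w2.png"),st)
E
python3 -m inch '[{"gripper":1,"dx":0,"dy":0,"dz":-0.025,"wx":0,"wy":0,"wz":0},{"gripper":1,"dx":0,"dy":0,"dz":-0.05,"wx":0,"wy":0,"wz":0},{"gripper":1,"dx":0,"dy":0,"dz":-0.075,"wx":0,"wy":0,"wz":0},{"gripper":1,"dx":0,"dy":0,"dz":-0.095,"wx":0,"wy":0,"wz":0},{"gripper":1,"dx":0,"dy":0,"dz":-0.098,"wx":0,"wy":0,"wz":0}]'
```

```text
rail? 622.3 -105.9 [ 11.5 268.7] 85.88 0.0734
rail? 454.9 -112.2 [ 11.2 255.7] 85.82 0.0667
box? 539.8 152.4 [130.2 130.1] 73.3 1.9802
clock: 1.92
eef_pos: [643.2, 162.6, 28.7]
eef_rot: [-3.141, -0.006, -3.07]
wrist_force: [-0.7, -0.1, -0.7]
finger_gap: 93.7
finger_force: 0.0
```

```bash
python3 -m inch '[{"gripper":1,"dx":-0.008,"dy":-0.0006,"dz":0,"wx":0,"wy":0,"wz":0},{"gripper":1,"dx":-0.013,"dy":-0.001,"dz":0,"wx":0,"wy":0,"wz":0},{"gripper":1,"dx":-0.018,"dy":-0.0013,"dz":0,"wx":0,"wy":0,"wz":0},{"gripper":1,"dx":-0.021,"dy":-0.0016,"dz":0,"wx":0,"wy":0,"wz":0},{"gripper":1,"dx":-0.024,"dy":-0.0018,"dz":0,"wx":0,"wy":0,"wz":0}]'
python3 -m inch '[{"gripper":1,"dx":-0.0025,"dy":-0.0002,"dz":0,"wx":0,"wy":0,"wz":0},{"gripper":1,"dx":-0.005,"dy":-0.0004,"dz":0,"wx":0,"wy":0,"wz":0},{"gripper":1,"dx":-0.0075,"dy":-0.0006,"dz":0,"wx":0,"wy":0,"wz":0},{"gripper":1,"dx":-0.01,"dy":-0.0007,"dz":0,"wx":0,"wy":0,"wz":0},{"gripper":1,"dx":-0.012,"dy":-0.0009,"dz":0,"wx":0,"wy":0,"wz":0}]'
python3 -m inch '[{"gripper":1,"dx":-0.0025,"dy":-0.0002,"dz":0,"wx":0,"wy":0,"wz":0},{"gripper":1,"dx":-0.005,"dy":-0.0004,"dz":0,"wx":0,"wy":0,"wz":0},{"gripper":1,"dx":-0.0075,"dy":-0.0006,"dz":0,"wx":0,"wy":0,"wz":0},{"gripper":1,"dx":-0.01,"dy":-0.0007,"dz":0,"wx":0,"wy":0,"wz":0},{"gripper":1,"dx":-0.012,"dy":-0.0009,"dz":0,"wx":0,"wy":0,"wz":0}]'
python3 - <<'E'
from h import *
st=manip.read_state();print(st["eef_pos"]);im=manip.camera("wrist");cv2.imwrite("pics/w3.png",im);measure(im,st)
E
```

```text
clock: 2.33
eef_pos: [621.4, 161.2, 33.6]
eef_rot: [3.142, 0.002, -3.069]
wrist_force: [3.0, -1.4, 2.0]
finger_gap: 93.5
finger_force: 1.1
clock: 2.75
eef_pos: [608.8, 160.3, 32.5]
eef_rot: [-3.142, 0.0, -3.068]
wrist_force: [2.3, -0.5, 1.5]
finger_gap: 94.1
finger_force: 1.0
clock: 3.17
eef_pos: [596.7, 159.4, 32.4]
eef_rot: [3.142, -0.0, -3.068]
wrist_force: [1.9, -1.0, 0.7]
finger_gap: 93.9
finger_force: 0.9
[596.68729266 159.4108355   32.43795527]
rail? 619.2 -80.0 [  8.9 199.1] 86.21 0.0811
rail? 450.6 -78.6 [  7.1 171.5] 85.9 0.0748
box? 516.8 160.6 [129.2 129.6] 82.15 -0.0147
```

View pics/w3.png

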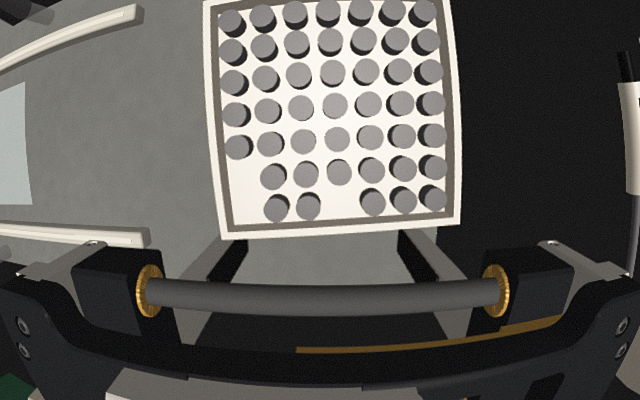

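The box is almost square (about 3.6° left) and about 2 mm off centre. A two-finger push from behind will finish the squaring, so I'll withdraw, rise, turn back and go behind it.

```bash
python3 -m inch '[{"gripper":1,"dx":0.015,"dy":0.001,"dz":0,"wx":0,"wy":0,"wz":0},{"gripper":1,"dx":0.025,"dy":0.002,"dz":0.01,"wx":0,"wy":0,"wz":0},{"gripper":1,"dx":0.025,"dy":0.002,"dz":0.045,"wx":0,"wy":0,"wz":0},{"gripper":1,"dx":0.025,"dy":0.002,"dz":0.075,"wx":0,"wy":0,"wz":0},{"gripper":1,"dx":0.025,"dy":0.002,"dz":0.095,"wx":0,"wy":0,"wz":0}]'
python3 -m inch '[{"gripper":1,"dx":-0.015,"dy":0.02,"dz":0,"wx":0,"wy":0,"wz":-6},{"gripper":1,"dx":-0.03,"dy":0.04,"dz":0,"wx":0,"wy":0,"wz":-12},{"gripper":1,"dx":-0.045,"dy":0.06,"dz":0,"wx":0,"wy":0,"wz":-18},{"gripper":1,"dx":-0.06,"dy":0.08,"dz":0,"wx":0,"wy":0,"wz":-24},{"gripper":1,"dx":-0.0766,"dy":0.101,"dz":0,"wx":0,"wy":0,"wz":-30}]'
python3 -m inch '[{"gripper":1,"dx":-0.007,"dy":0,"dz":0,"wx":0,"wy":0,"wz":-6},{"gripper":1,"dx":-0.014,"dy":0,"dz":0,"wx":0,"wy":0,"wz":-12},{"gripper":1,"dx":-0.021,"dy":0,"dz":0,"wx":0,"wy":0,"wz":-18},{"gripper":1,"dx":-0.028,"dy":0,"dz":0,"wx":0,"wy":0,"wz":-24},{"gripper":1,"dx":-0.035,"dy":0,"dz":0,"wx":0,"wy":0,"wz":-30}]'
python3 -m inch '[{"gripper":1,"dx":0,"dy":0,"dz":0,"wx":0,"wy":0,"wz":-6},{"gripper":1,"dx":0,"dy":0,"dz":0,"wx":0,"wy":0,"wz":-12},{"gripper":1,"dx":0,"dy":0,"dz":0,"wx":0,"wy":0,"wz":-18},{"gripper":1,"dx":0,"dy":0,"dz":0,"wx":0,"wy":0,"wz":-24},{"gripper":1,"dx":0,"dy":0,"dz":0,"wx":0,"wy":0,"wz":-30}]'
```

```text
clock: 3.63
eef_pos: [622.2, 161.7, 130.0]
eef_rot: [3.141, 0.001, -3.068]
wrist_force: [0.8, 0.5, 1.5]
finger_gap: 93.8
finger_force: 0.0
clock: 4.05
eef_pos: [544.3, 263.1, 127.1]
eef_rot: [-3.141, -0.001, 2.686]
wrist_force: [0.5, -0.4, 0.3]
finger_gap: 94.0
finger_force: 0.0
clock: 4.47
eef_pos: [509.5, 262.4, 127.1]
eef_rot: [-3.141, -0.001, 2.163]
wrist_force: [0.2, 0.4, -0.4]
finger_gap: 94.1
finger_force: 0.0
clock: 4.88
eef_pos: [509.9, 262.4, 127.1]
eef_rot: [-3.14, 0.0, 1.639]
wrist_force: [-0.5, -0.5, -0.4]
finger_gap: 94.2
finger_force: 0.0
```

```bash
python3 -m inch '[{"gripper":1,"dx":0,"dy":0,"dz":-0.025,"wx":0,"wy":0,"wz":0.3},{"gripper":1,"dx":0,"dy":0,"dz":-0.05,"wx":0,"wy":0,"wz":0.3},{"gripper":1,"dx":0,"dy":0,"dz":-0.075,"wx":0,"wy":0,"wz":0.3},{"gripper":1,"dx":0,"dy":0,"dz":-0.09,"wx":0,"wy":0,"wz":0.3},{"gripper":1,"dx":0,"dy":0,"dz":-0.094,"wx":0,"wy":0,"wz":0.3}]'
python3 -m inch '[{"gripper":1,"dx":0.0004,"dy":-0.005,"dz":0,"wx":0,"wy":0,"wz":0},{"gripper":1,"dx":0.0007,"dy":-0.01,"dz":0,"wx":0,"wy":0,"wz":0},{"gripper":1,"dx":0.0011,"dy":-0.015,"dz":0,"wx":0,"wy":0,"wz":0},{"gripper":1,"dx":0.0014,"dy":-0.019,"dz":0,"wx":0,"wy":0,"wz":0},{"gripper":1,"dx":0.0017,"dy":-0.023,"dz":0,"wx":0,"wy":0,"wz":0}]'
python3 -m inch '[{"gripper":1,"dx":0.0003,"dy":-0.004,"dz":0,"wx":0,"wy":0,"wz":0},{"gripper":1,"dx":0.0006,"dy":-0.008,"dz":0,"wx":0,"wy":0,"wz":0},{"gripper":1,"dx":0.0009,"dy":-0.012,"dz":0,"wx":0,"wy":0,"wz":0},{"gripper":1,"dx":0.0012,"dy":-0.016,"dz":0,"wx":0,"wy":0,"wz":0},{"gripper":1,"dx":0.0015,"dy":-0.02,"dz":0,"wx":0,"wy":0,"wz":0}]'
python3 -m inch '[{"gripper":1,"dx":0.0003,"dy":-0.004,"dz":0,"wx":0,"wy":0,"wz":0},{"gripper":1,"dx":0.0006,"dy":-0.008,"dz":0,"wx":0,"wy":0,"wz":0},{"gripper":1,"dx":0.0009,"dy":-0.012,"dz":0,"wx":0,"wy":0,"wz":0},{"gripper":1,"dx":0.0012,"dy":-0.016,"dz":0,"wx":0,"wy":0,"wz":0},{"gripper":1,"dx":0.0015,"dy":-0.02,"dz":0,"wx":0,"wy":0,"wz":0}]'
python3 - <<'E'
from h import *
st=manip.read_state();print(st["eef_pos"],st["eef_rot"]);cv2.imwrite("pics/w4.png",manip.camera("wrist"));s=manip.camera("side");cv2.imwrite("pics/s4.png",s)
o=np.vstack([cv2.resize(s[130:290,270:420],(562,600))[:300]*0+0]) if 0 else np.hstack([ortho("side",s,60,700,260,260,250,1.5),ortho("side",s,25,700,260,260,250,1.5)])
cv2.imwrite("pics/o4.png",o)
E
```

```text
clock: 5.3
eef_pos: [508.7, 261.8, 30.5]
eef_rot: [-3.137, 0.001, 1.649]
wrist_force: [-0.9, -0.6, -0.3]
finger_gap: 94.0
finger_force: 0.0
clock: 5.72
eef_pos: [512.5, 238.9, 34.4]
eef_rot: [3.14, -0.0, 1.649]
wrist_force: [-0.3, 0.3, -0.4]
finger_gap: 94.2
finger_force: 0.0
clock: 6.13
eef_pos: [513.6, 219.2, 33.6]
eef_rot: [3.141, -0.0, 1.649]
wrist_force: [-0.2, 2.4, 1.8]
finger_gap: 93.9
finger_force: 1.4
clock: 6.55
eef_pos: [515.1, 199.0, 33.5]
eef_rot: [-3.142, -0.0, 1.649]
wrist_force: [0.3, 3.3, 3.2]
finger_gap: 93.8
finger_force: 1.4
[515.10844844 199.02005048  33.45435306] [-3.14157243e+00 -3.33361756e-05  1.64929374e+00]
```

View pics/o4.png

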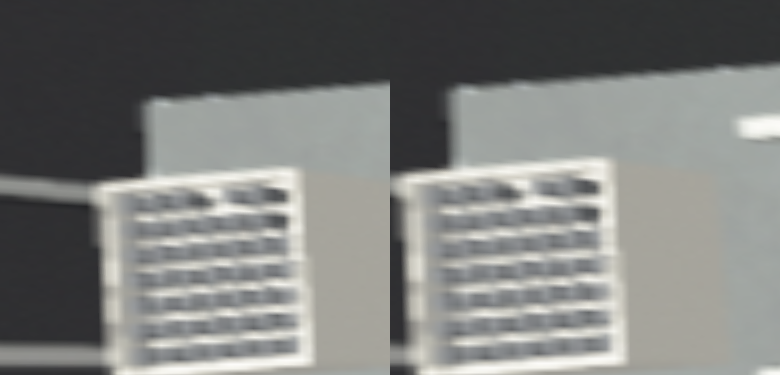

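Squared up, but rotating about the left finger shifted the box about 6–7 mm to the right. There are still about 34 mm before the rails. I'll push diagonally forward and left to re-centre it, then back off and check from above.

```bash
python3 -m inch '[{"gripper":1,"dx":0.0009,"dy":-0.0031,"dz":0,"wx":0,"wy":0,"wz":0},{"gripper":1,"dx":0.0018,"dy":-0.0062,"dz":0,"wx":0,"wy":0,"wz":0},{"gripper":1,"dx":0.0027,"dy":-0.0093,"dz":0,"wx":0,"wy":0,"wz":0},{"gripper":1,"dx":0.0036,"dy":-0.0124,"dz":0,"wx":0,"wy":0,"wz":0},{"gripper":1,"dx":0.0044,"dy":-0.0155,"dz":0,"wx":0,"wy":0,"wz":0}]'
python3 -m inch '[{"gripper":1,"dx":0.0009,"dy":-0.0031,"dz":0,"wx":0,"wy":0,"wz":0},{"gripper":1,"dx":0.0018,"dy":-0.0062,"dz":0,"wx":0,"wy":0,"wz":0},{"gripper":1,"dx":0.0027,"dy":-0.0093,"dz":0,"wx":0,"wy":0,"wz":0},{"gripper":1,"dx":0.0036,"dy":-0.0124,"dz":0,"wx":0,"wy":0,"wz":0},{"gripper":1,"dx":0.0044,"dy":-0.0155,"dz":0,"wx":0,"wy":0,"wz":0}]'
python3 -m inch '[{"gripper":1,"dx":-0.0008,"dy":0.01,"dz":0,"wx":0,"wy":0,"wz":0},{"gripper":1,"dx":-0.001,"dy":0.015,"dz":0.03,"wx":0,"wy":0,"wz":0},{"gripper":1,"dx":-0.001,"dy":0.015,"dz":0.07,"wx":0,"wy":0,"wz":0},{"gripper":1,"dx":-0.001,"dy":0.015,"dz":0.11,"wx":0,"wy":0,"wz":0},{"gripper":1,"dx":-0.001,"dy":0.015,"dz":0.15,"wx":0,"wy":0,"wz":0}]'
python3 -m inch '[{"gripper":1,"dx":0,"dy":-0.04,"dz":0.02,"wx":0,"wy":0,"wz":0},{"gripper":1,"dx":0,"dy":-0.08,"dz":0.03,"wx":0,"wy":0,"wz":0},{"gripper":1,"dx":0,"dy":-0.12,"dz":0.04,"wx":0,"wy":0,"wz":0},{"gripper":1,"dx":0,"dy":-0.16,"dz":0.04,"wx":0,"wy":0,"wz":0},{"gripper":1,"dx":0,"dy":-0.2,"dz":0.04,"wx":0,"wy":0,"wz":0}]'
python3 - <<'E'
from h import *
manip.camera("side");manip.camera("side")
st=manip.read_state();print(st["eef_pos"],st["eef_rot"]);im=manip.camera("wrist");cv2.imwrite("pics/w5.png",im);measure(im,st)
E
```

```text
clock: 7.07
eef_pos: [519.5, 183.5, 33.3]
eef_rot: [-3.141, 0.0, 1.649]
wrist_force: [-0.1, 0.9, -1.3]
finger_gap: 93.9
finger_force: 0.6
clock: 7.48
eef_pos: [524.0, 168.1, 33.4]
eef_rot: [3.142, 0.0, 1.649]
wrist_force: [-0.2, 0.4, -1.1]
finger_gap: 94.0
finger_force: 0.6
clock: 7.9
eef_pos: [522.4, 184.0, 185.4]
eef_rot: [-3.141, 0.0, 1.65]
wrist_force: [0.1, -0.5, 0.1]
finger_gap: 94.1
finger_force: 0.0
clock: 8.32
eef_pos: [522.9, -17.9, 224.5]
eef_rot: [3.14, 0.001, 1.65]
wrist_force: [0.7, 0.4, -0.6]
finger_gap: 94.2
finger_force: 0.0
[522.87418392 -20.62077414 223.77498159] [3.14111180e+00 9.50580917e-04 1.64460214e+00]
rail? 631.2 -222.5 [12.6 34.3] 88.15 0.0793
rail? 619.2 -61.7 [ 13.3 181.3] 85.89 0.072
rail? 451.8 -73.8 [ 13.2 180.9] 85.89 0.0728
box? 524.4 93.8 [131.3 130.9] 85.6 2.0317
```

View pics/w5.png

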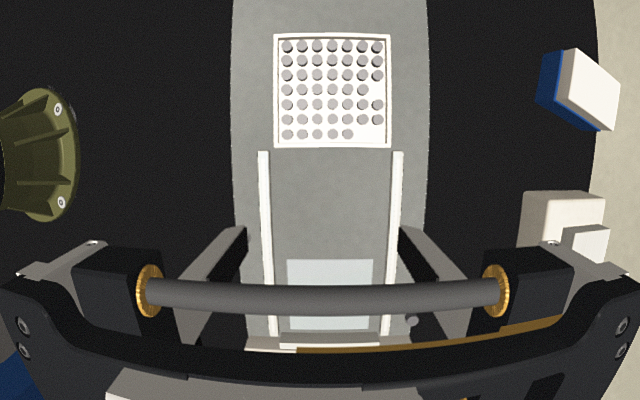

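The box is square (4.4° against the lane's 4.2°), about 0.8 mm off the middle line, with its front edge just before the rails. I'll go back behind it and push straight.

```bash
python3 -m inch '[{"gripper":1,"dx":-0.001,"dy":0.04,"dz":0,"wx":0,"wy":0,"wz":0},{"gripper":1,"dx":-0.002,"dy":0.08,"dz":0,"wx":0,"wy":0,"wz":0},{"gripper":1,"dx":-0.003,"dy":0.12,"dz":0,"wx":0,"wy":0,"wz":0},{"gripper":1,"dx":-0.004,"dy":0.16,"dz":0,"wx":0,"wy":0,"wz":0},{"gripper":1,"dx":-0.0055,"dy":0.2,"dz":0,"wx":0,"wy":0,"wz":0}]'
python3 -m inch '[{"gripper":1,"dx":0,"dy":0,"dz":-0.04,"wx":0,"wy":0,"wz":0},{"gripper":1,"dx":0,"dy":0,"dz":-0.08,"wx":0,"wy":0,"wz":0},{"gripper":1,"dx":0,"dy":0,"dz":-0.12,"wx":0,"wy":0,"wz":0},{"gripper":1,"dx":0,"dy":0,"dz":-0.16,"wx":0,"wy":0,"wz":0},{"gripper":1,"dx":0,"dy":0,"dz":-0.175,"wx":0,"wy":0,"wz":0}]'
python3 -m inch '[{"gripper":1,"dx":0,"dy":0,"dz":-0.008,"wx":0,"wy":0,"wz":0},{"gripper":1,"dx":0,"dy":0,"dz":-0.014,"wx":0,"wy":0,"wz":0},{"gripper":1,"dx":0,"dy":0,"dz":-0.014,"wx":0,"wy":0,"wz":0},{"gripper":1,"dx":0,"dy":0,"dz":-0.014,"wx":0,"wy":0,"wz":0},{"gripper":1,"dx":0,"dy":0,"dz":-0.014,"wx":0,"wy":0,"wz":0}]'; python3 -c "
from h import *
s=manip.read_state();print(s['eef_pos'],s['eef_rot'])"
```

```text
clock: 8.88
eef_pos: [516.5, 187.0, 223.6]
eef_rot: [3.141, -0.0, 1.651]
wrist_force: [1.1, 0.3, 0.5]
finger_gap: 94.0
finger_force: 0.0
clock: 9.3
eef_pos: [514.4, 184.5, 43.3]
eef_rot: [-3.135, 0.001, 1.651]
wrist_force: [0.4, -0.7, -0.7]
finger_gap: 94.3
finger_force: 0.0
clock: 9.72
eef_pos: [518.1, 183.8, 35.9]
eef_rot: [3.139, -0.0, 1.649]
wrist_force: [-1.1, 0.1, 0.5]
finger_gap: 94.3
finger_force: 0.0
[518.12164385 183.8296649   35.88349681] [ 3.13928668e+00 -4.95607137e-04  1.64946257e+00]
```

```bash
python3 -m inch '[{"gripper":1,"dx":0.0003,"dy":-0.004,"dz":0,"wx":0,"wy":0,"wz":-0.3},{"gripper":1,"dx":0.0006,"dy":-0.008,"dz":0,"wx":0,"wy":0,"wz":-0.3},{"gripper":1,"dx":0.0008,"dy":-0.011,"dz":0,"wx":0,"wy":0,"wz":-0.3},{"gripper":1,"dx":0.0010,"dy":-0.014,"dz":0,"wx":0,"wy":0,"wz":-0.3},{"gripper":1,"dx":0.0012,"dy":-0.017,"dz":0,"wx":0,"wy":0,"wz":-0.3}]'
for i in 1 2 3; do python3 -m inch '[{"gripper":1,"dx":0.0004,"dy":-0.005,"dz":0,"wx":0,"wy":0,"wz":0},{"gripper":1,"dx":0.0007,"dy":-0.01,"dz":0,"wx":0,"wy":0,"wz":0},{"gripper":1,"dx":0.0011,"dy":-0.015,"dz":0,"wx":0,"wy":0,"wz":0},{"gripper":1,"dx":0.0015,"dy":-0.02,"dz":0,"wx":0,"wy":0,"wz":0},{"gripper":1,"dx":0.0018,"dy":-0.025,"dz":0,"wx":0,"wy":0,"wz":0}]'; done
python3 - <<'E'
from h import *
s=manip.read_state();print(s['eef_pos'],s['eef_rot'])
im=manip.camera("side");o=ortho("side",im,60,680,140,380,260,2)
for x in np.arange(0,760,100):pass
cv2.imwrite("pics/s6.png",o)
E
```

```text
clock: 10.13
eef_pos: [518.8, 166.0, 34.7]
eef_rot: [3.141, -0.0, 1.644]
wrist_force: [0.1, 2.5, 0.8]
finger_gap: 93.8
finger_force: 1.1
clock: 10.55
eef_pos: [520.5, 140.9, 34.5]
eef_rot: [3.141, -0.0, 1.644]
wrist_force: [-1.0, 2.7, 2.2]
finger_gap: 94.2
finger_force: 1.4
clock: 10.97
eef_pos: [522.2, 115.9, 34.5]
eef_rot: [3.142, -0.0, 1.644]
wrist_force: [-0.1, 3.7, 2.1]
finger_gap: 94.2
finger_force: 1.5
clock: 11.38
eef_pos: [524.0, 90.9, 34.4]
eef_rot: [-3.142, -0.0, 1.644]
wrist_force: [-0.5, 2.5, 2.2]
finger_gap: 94.2
finger_force: 1.4
[524.00422305  90.8805961   34.41876287] [-3.14153186e+00 -1.56965190e-05  1.64408635e+00]
```

View pics/s6.png

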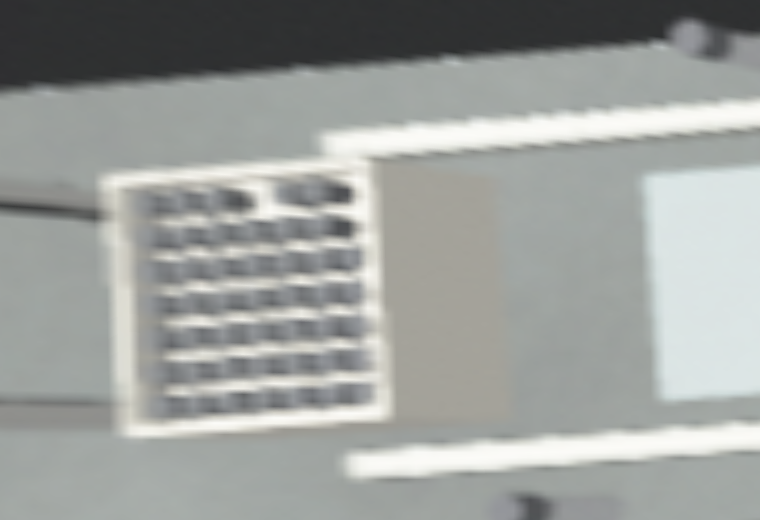

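The box is inside the lane entrance, square and centred to within about 1–2 mm. I'll keep pushing.

```bash
for i in 1 2 3 4 5 6 7; do python3 -m inch '[{"gripper":1,"dx":0.0004,"dy":-0.005,"dz":0,"wx":0,"wy":0,"wz":0},{"gripper":1,"dx":0.0007,"dy":-0.01,"dz":0,"wx":0,"wy":0,"wz":0},{"gripper":1,"dx":0.0011,"dy":-0.015,"dz":0,"wx":0,"wy":0,"wz":0},{"gripper":1,"dx":0.0015,"dy":-0.02,"dz":0,"wx":0,"wy":0,"wz":0},{"gripper":1,"dx":0.0018,"dy":-0.025,"dz":0,"wx":0,"wy":0,"wz":0}]' | grep -E "pos|wrist"; done
python3 - <<'E'
from h import *
s=manip.read_state();print(s['eef_pos'],s['eef_rot'])
im=manip.camera("side");o=np.vstack([ortho("side",im,60,680,0,260,260,1.1),ortho("side",im,25,680,0,260,260,1.1)])
cv2.imwrite("pics/s7.png",o)
E
```

```text
eef_pos: [525.7, 65.9, 34.4]
wrist_force: [0.7, 1.8, 0.7]
eef_pos: [527.6, 40.8, 34.4]
wrist_force: [-0.0, 1.4, -0.6]
eef_pos: [529.4, 15.9, 34.4]
wrist_force: [-0.2, 1.3, -0.7]
eef_pos: [531.2, -9.1, 34.4]
wrist_force: [0.2, 1.2, -0.9]
eef_pos: [533.0, -34.1, 34.4]
wrist_force: [0.5, 1.0, -0.6]
eef_pos: [534.8, -59.1, 34.4]
wrist_force: [0.4, 0.2, -0.4]
eef_pos: [536.7, -84.1, 34.5]
wrist_force: [-0.2, 1.6, -0.2]
[536.65265238 -84.10644618  34.47542928] [3.14156256e+00 2.80643035e-05 1.64412781e+00]
```

View pics/s7.png

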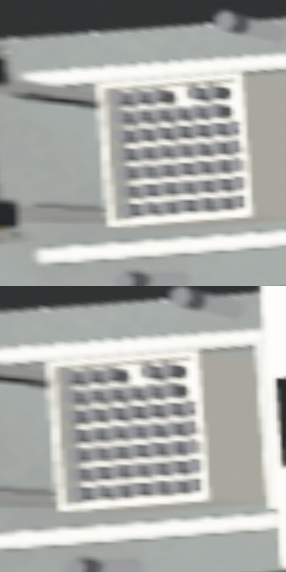

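```bash
for i in 1 2; do python3 -m inch '[{"gripper":1,"dx":0.0002,"dy":-0.002,"dz":0,"wx":0,"wy":0,"wz":0},{"gripper":1,"dx":0.0003,"dy":-0.004,"dz":0,"wx":0,"wy":0,"wz":0},{"gripper":1,"dx":0.0004,"dy":-0.006,"dz":0,"wx":0,"wy":0,"wz":0},{"gripper":1,"dx":0.0006,"dy":-0.008,"dz":0,"wx":0,"wy":0,"wz":0},{"gripper":1,"dx":0.0007,"dy":-0.01,"dz":0,"wx":0,"wy":0,"wz":0}]' | grep -E "pos|wrist"; done
for i in 1 2; do python3 -m inch '[{"gripper":1,"dx":0,"dy":-0.0005,"dz":0,"wx":0,"wy":0,"wz":0},{"gripper":1,"dx":0.0001,"dy":-0.001,"dz":0,"wx":0,"wy":0,"wz":0},{"gripper":1,"dx":0.0001,"dy":-0.0015,"dz":0,"wx":0,"wy":0,"wz":0},{"gripper":1,"dx":0.0001,"dy":-0.002,"dz":0,"wx":0,"wy":0,"wz":0},{"gripper":1,"dx":0.0002,"dy":-0.0025,"dz":0,"wx":0,"wy":0,"wz":0}]' | grep -E "pos|wrist"; done
```

```text
eef_pos: [537.4, -93.7, 34.5]
wrist_force: [0.1, 1.8, 0.2]
eef_pos: [538.0, -103.8, 34.5]
wrist_force: [1.2, 2.7, 0.5]
eef_pos: [538.2, -106.1, 34.5]
wrist_force: [0.4, 2.8, 2.0]
eef_pos: [538.4, -108.6, 34.5]
wrist_force: [-0.7, 2.2, 2.2]
```

```bash
for i in 1 2; do python3 -m inch '[{"gripper":1,"dx":0,"dy":-0.0005,"dz":0,"wx":0,"wy":0,"wz":0},{"gripper":1,"dx":0.0001,"dy":-0.001,"dz":0,"wx":0,"wy":0,"wz":0},{"gripper":1,"dx":0.0001,"dy":-0.0015,"dz":0,"wx":0,"wy":0,"wz":0},{"gripper":1,"dx":0.0001,"dy":-0.002,"dz":0,"wx":0,"wy":0,"wz":0},{"gripper":1,"dx":0.0002,"dy":-0.0025,"dz":0,"wx":0,"wy":0,"wz":0}]' | grep -E "pos|wrist"; done
```

```text
eef_pos: [538.6, -111.1, 34.5]
wrist_force: [-1.2, 3.9, 1.4]
eef_pos: [538.7, -113.1, 34.5]
wrist_force: [-2.0, 11.4, 4.1]
```

The force rose to 11 N where the stop was expected (TCP y ≈ -113 against the predicted -112.5). I'll back off and look from above.

```bash
python3 -m inch '[{"gripper":1,"dx":-0.0002,"dy":0.003,"dz":0,"wx":0,"wy":0,"wz":0},{"gripper":1,"dx":-0.0007,"dy":0.01,"dz":0,"wx":0,"wy":0,"wz":0},{"gripper":1,"dx":-0.0015,"dy":0.02,"dz":0,"wx":0,"wy":0,"wz":0},{"gripper":1,"dx":-0.0022,"dy":0.03,"dz":0.01,"wx":0,"wy":0,"wz":0},{"gripper":1,"dx":-0.0022,"dy":0.03,"dz":0.045,"wx":0,"wy":0,"wz":0}]'
python3 -m inch '[{"gripper":1,"dx":0,"dy":0,"dz":0.04,"wx":0,"wy":0,"wz":0},{"gripper":1,"dx":0,"dy":0,"dz":0.08,"wx":0,"wy":0,"wz":0},{"gripper":1,"dx":0,"dy":0,"dz":0.12,"wx":0,"wy":0,"wz":0},{"gripper":1,"dx":0,"dy":0,"dz":0.15,"wx":0,"wy":0,"wz":0},{"gripper":1,"dx":0,"dy":0,"dz":0.165,"wx":0,"wy":0,"wz":0}]'
python3 -m inch '[{"gripper":1,"dx":0,"dy":-0.04,"dz":0.01,"wx":0,"wy":0,"wz":0},{"gripper":1,"dx":0,"dy":-0.08,"dz":0.02,"wx":0,"wy":0,"wz":0},{"gripper":1,"dx":0,"dy":-0.12,"dz":0.02,"wx":0,"wy":0,"wz":0},{"gripper":1,"dx":0,"dy":-0.16,"dz":0.02,"wx":0,"wy":0,"wz":0},{"gripper":1,"dx":0,"dy":-0.2,"dz":0.02,"wx":0,"wy":0,"wz":0}]'
python3 -m inch '[{"gripper":1,"dx":0,"dy":-0.04,"dz":0,"wx":0,"wy":0,"wz":0},{"gripper":1,"dx":0,"dy":-0.08,"dz":0,"wx":0,"wy":0,"wz":0},{"gripper":1,"dx":0,"dy":-0.1,"dz":0,"wx":0,"wy":0,"wz":0},{"gripper":1,"dx":0,"dy":-0.1,"dz":0,"wx":0,"wy":0,"wz":0},{"gripper":1,"dx":0,"dy":-0.1,"dz":0,"wx":0,"wy":0,"wz":0}]'
python3 - <<'E'
from h import *
st=manip.read_state();print(st["eef_pos"],st["eef_rot"]);im=manip.camera("wrist");cv2.imwrite("pics/w8.png",im)
o=np.hstack([ortho("wrist",im,60,660,-80,200,240,2,st),ortho("wrist",im,40,660,-80,200,240,2,st)])
cv2.imwrite("pics/o8.png",o)
E
```

```text
clock: 17.32
eef_pos: [534.0, -81.1, 76.3]
eef_rot: [-3.134, -0.002, 1.645]
wrist_force: [0.1, 1.0, -0.3]
finger_gap: 94.2
finger_force: 0.0
clock: 17.73
eef_pos: [537.2, -82.8, 249.8]
eef_rot: [3.136, 0.002, 1.645]
wrist_force: [-0.8, 0.4, 0.2]
finger_gap: 94.2
finger_force: 0.0
clock: 18.15
eef_pos: [536.4, -284.5, 265.6]
eef_rot: [3.141, 0.001, 1.645]
wrist_force: [0.4, -0.0, 0.1]
finger_gap: 94.1
finger_force: 0.0
clock: 18.57
eef_pos: [536.5, -383.4, 264.5]
eef_rot: [-3.141, -0.0, 1.643]
wrist_force: [0.1, 0.4, -0.2]
finger_gap: 93.9
finger_force: 0.0
[ 536.53490933 -383.43642456  264.45888542] [-3.14122503e+00 -3.69254448e-04  1.64307217e+00]
```

View pics/o8.png

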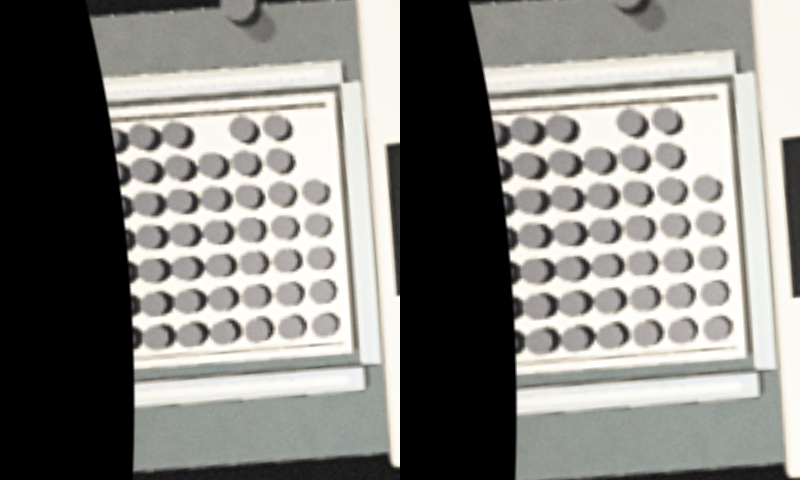

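The box lies flush along the back stop, with its front edge parallel to the stop. There is a clear gap to both rails, and the arm is well clear.

```bash
python3 -c "
from cell import manip
print(manip.sign_off())"
```

```text
the job is handed in; nothing more can be done
None
```

The job is handed in: the vial box sits square and flush against the back stop, clear of both rails in every picture I took, with the arm drawn back at about 19 s of the 64 s allowed.

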